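# Calibrate the bench scale by its keys

## Task

Two bench scales stand on the desk; calibrate the one that has the weight on its pan, using a fingertip only. Switch it on by pressing down the far end of the rocker at the left of its row of controls, then press the round key and keep it down for a good second, then press and release the bar-shaped key to store. Press no key before the rocker is on, leave the small square key and the other scale alone, and do not pick up or shift the weights or anything else.

Things in the scene. Friction and masses are not known exactly. Their poses are not given: they have to be found in the camera images.
- scale: the scale to work on (weight on its pan): white plastic, fixed, 180 (x) x 190 (y) mm, deck 36 mm high. Origin at the centre of its underside; x points to the rear (away from the robot), y to the left. Steel pan, 96 mm wide, 44 mm high, centre at x +36. Controls at x -52 mm, left to right: rocker y +66 (pivot), round key +22, bar key -22, square key -66
- other_scale: the second scale, of the same make (same origin and axes), with a round cream pot on its pan; not to be touched
- cal_weight: calibration weight, brass-coloured, 22 mm wide and 28 mm tall, with a neck and knob, standing loose near the middle of the pan; origin at the centre of its underside
- rocker_far (a point): point to press, straight down, on the far wing of the V-shaped rocker (42 mm long along scale x, 21 wide). Its pivot runs along scale y, 13 mm nearer the front; a fingertip reaching forward past it blocks it. Off: far wing slopes up to the rear, its end about 14 mm above the deck, this point 12. On: far wing level, 8 mm above the deck
- rocker (a joint): rocker angle, rad: 0 = off (near wing down), 0.30 = on (far wing down); stays where it is left; about 3 to 4 N at the far wing moves it
- round_top (a point): centre of the top of the round key (28 mm diameter), which calibrates; grey plastic key on the deck of the scale to work on, top 8 mm above the deck
- round (a joint): travel of the round key, m: 0 = up, 0.004 = fully down; spring key, about 4 N at full travel, comes back up by itself; it counts as pressed beyond 0.0025
- bar_top (a point): centre of the top of the bar key (16 mm along the scale's x, 32 mm along its y), which stores; grey plastic key on the deck of the scale to work on, top 8 mm above the deck
- bar (a joint): travel of the bar key, m: 0 = up, 0.004 = fully down; spring key, about 4 N at full travel, comes back up by itself; it counts as pressed beyond 0.0025
- square_top (a point): centre of the top of the square key (15 x 15 mm, right end of the row), which changes the unit; not to be pressed; grey plastic key on the deck of the scale to work on, top 8 mm above the deck
- square (a joint): travel of the square key, m: 0 = up, 0.004 = fully down; spring key, about 4 N at full travel, comes back up by itself; it counts as pressed beyond 0.0025
- small_weight: smaller weight of the same kind, 17 mm wide and 24 mm tall, standing loose on the rear left corner of the scale's deck; bystander; origin under its centre
- cream_pot: round cream pot, 63 mm diameter, 34 mm tall, loose on the pan of the other scale; bystander; origin under its centre
- carton: small medicine carton, 44 x 91 x 31 mm, lying loose on the desk nearer the robot; bystander
- marker: marker pen, 135 mm long, 17 mm thick, lying loose on the desk nearer the robot; bystander
- tape_roll: roll of brown tape, 96 mm diameter, 48 mm tall, loose on the desk nearer the robot; bystander
- mug: mug, 82 mm wide, 91 mm tall, loose on the left of the desk; bystander

How it is judged:
On the way, in this order (a step that is already met when the one before it is completed fails the run):
1. the rocker is switched on, with no key down (value of joint rocker above 0.22 rad and value of joint each of round, bar, square below 0.001 m), for 0.1 s.
2. the round key is held down for 0.8 s (value of joint round above 0.0025 m and value of joint bar below 0.001 m and value of joint rocker above 0.22 rad), for 0.8 s.
3. then the bar key is pressed, the round key up (value of joint bar above 0.0025 m and value of joint round below 0.001 m and value of joint rocker above 0.22 rad), for 0.05 s.
At the end, for the whole second after the job is handed in: the rocker is on (beyond 0.22 rad), all three keys are up again (under 1 mm), and the calibration weight stands upright at rest on the pan within 8 mm of where it was (all of step 1 and distance of cal_weight from where it was at the start of the episode below 0.008 m and angle between cal_weight's own z axis and vertical below 0.1 rad and z of cal_weight in the frame of scale above 0.04 m and linear speed of cal_weight below 0.02 m/s); the robot touches nothing.
It fails at once if a key is pressed while the rocker is off (value of joint rocker below 0.15 rad and value of joint any of round, bar above 0.002 m).
It fails at once if the square key is pressed (value of joint square above 0.002 m).
It fails at once if the other scale is touched (contact force between other_scale and the fingers above 1 N or contact force between other_scale and the arm above 1 N).
It fails at once if the calibration weight is lifted, shifted more than 12 mm or tipped (distance of cal_weight from where it was at the start of the episode above 0.012 m or z of cal_weight in the frame of scale above 0.052 m or angle between cal_weight's own z axis and vertical above 0.3 rad).
It fails at once if a bystander is moved more than 15 mm (distance of any of small_weight, cream_pot, carton, marker, tape_roll, mug from where it was at the start of the episode above 0.015 m).
It also fails if it takes over 48 s, if anything falls off the work surface, if the arm or the gripper's body presses on something with over 40 N, if the wrist force passes 120 N, or if a joint passes its speed limit or range.

## Robot

A 6-joint arm with a two-finger parallel gripper is mounted at the origin on the work surface; the furniture and walls round the work are solid. World frame = base frame: x ahead of the robot, y to its left, z up, the work surface at z = 0. Lengths are in m, angles in rad, forces in N, time in s.
With the tool pointing down it reaches from about 0.375 to 0.975 m from the base axis. Payload 3.8 kg.
Tool frame: the origin (TCP) lies midway between the tips of the shut fingers; the grasp point (between the pads) lies 19 mm behind it; z points along the fingers, y is the line along which they close (so a half turn about z gives the same grasp; the last joint's range is limited). The gripper opens to 85 mm and grips with 20 to 120 N. Pads are 22 mm wide; open, the fingers measure 114 mm over their backs; the gripper's body (76 mm by 85 mm) begins 54 mm behind the grasp point. The pads swing forward as they close: fully open they stand 13 mm farther back than shut.
Start: joints at [1.234, 0.264, 1.604, -0, 1.274, -0.037], TCP at [0.199, 0.645, 0.231] pointing down, gripper open.
Joint ranges: [-2.63, 2.63], [-0.94, 2.18], [0.31, 2.57], [-1.31, 4.45], [0, 2.66], [-2.55, 2.55]. Speed limits (rad/s): [2.57, 2.57, 3.14, 3.14, 3.14, 3.14].

## Interface

Orientations are given as a rotation vector (axis times angle).
In Python, from workcell import read_state, vision, ticket gives the robot as it stands. The module is installed in compiled form; this text tells all that it offers.
- The arm moves only by the tool jog_arm, never from a script. Its arguments are lists of equal length, an entry for each row: "turn": the turn, a rotation vector about the tool's x, y, z in rad, a list of three; "delta_pos": the shift along the tool's x, y, z in m, a list of three; "gripper": the finger opening in m, from 0 to 0.0854. In form: {"turn": [[rx, ry, rz], ...], "delta_pos": [[dx, dy, dz], ...], "gripper": [gripper, ...]}. A call has 1 to 20 rows; each row shifts and turns the commanded pose from where the row before left it, along the tool's axes as they then stand; what a row does not reach is not made up. A row lasts 1/12 s, in which the tool goes at most 41.7 mm and 7.16 degrees, less where a joint would pass 70% of its speed; a pose out of reach is approached as far as the arm can. A call with a gripper value outside its range is refused whole. The fingers move at their own pace and stop on an object; "grip_force" is the grip in N (left out, the last holds). Time passes only in rows, so rows that do not move let the fingers close. It gives the time, the measured TCP pose, the force, the opening and the grip force at its end, in the units of the state.
- read_state(): the state, without advancing time (a new reading comes with each control period).
- vision.read_camera(name): name is "scene" or "top" or "wrist"; returns the picture (420x560x3 uint8, red, green, blue); there is no depth.
- vision.calibration(name): a dict with "vfov" (degrees; the focal length in pixels is half the picture's height over the tangent of half this angle, whatever the lens; pixels are square), "cx", "cy" (the principal point, pixels), "R" (3x3) and "t" (3): a world point X has camera coordinates R X + t; the wrist camera has in their place "mount" (4x4, takes a point from camera to tool coordinates, whose origin is the TCP and whose axes are the flange's). Camera axes: x right, y down, z forward; pixel columns grow to the right and rows downward; lengths in m; the calibration is good to about 2 mm. A picture is of the moment at which its call begins: read the wrist's pose just before it. calibration takes no time and is no camera call.
- ticket.finish_job(): hands the job in; it is judged then, once.
The state is a dict: "time": time; "q": joint angles; "joint_vel": joint speeds; "joint_torque": joint torques, N m; "tool_pos": TCP position; "tcp_rot": TCP orientation; "wrist_force": force on the tool from outside, world axes, zero at the start; "torque": the same for the moment, N m; "width": opening from 0.0 (shut) to 1.0 (fully open); "grip_force": force on a finger pad.
Only numpy, scipy, OpenCV 4.12 (cv2) and the standard library are available. Lean on these libraries where they do the work, as an engineer would, in place of code of your own. Each camera call takes 0.05 s, during which the arm holds its last target. There are 200 camera calls.

## Working session

There is one attempt and no reset: what is moved stays moved. The work goes in short steps, Python scripts to look and compute and a tool call to move; the robot and the scene stay as the last step left them, time stands still between calls to the robot, and variables do not carry over. Pictures are saved under pics/ and viewed, at most 10 in all, crops included, and the job is handed in when it is done.

Besides the shell and the picture viewer there is one more tool, called after "Emit:" as name(argument=value, ...), one argument or row to a line, values as JSON. jog_arm: Moves the arm, as the interface text tells. Its arguments: {"type":"object","properties":{"turn":{"type":"array","items":{"type":"array","items":{"type":"number"}}},"delta_pos":{"type":"array","items":{"type":"array","items":{"type":"number"}}},"gripper":{"type":"array","items":{"type":"number"}},"grip_force":{"type":"number"}},"required":["turn","delta_pos","gripper"]}

```bash
mkdir -p pics; python3 - <<'E'
from workcell import read_state, vision
import cv2
s=read_state();print({k:(v if not hasattr(v,'__len__') else [round(float(x),4) for x in v]) for k,v in s.items()})
for n in("top","scene"):
    im=vision.read_camera(n);cv2.imwrite(f"pics/{n}0.png",im[...,::-1])
    print(n,vision.calibration(n))
print(vision.calibration("wrist"))
E
```

```text
{'time': 0.0, 'q': [1.2341, 0.2647, 1.6054, -0.0, 1.2737, -0.0369], 'joint_vel': [-0.0009, -0.0015, 0.001, 0.0005, 0.0002, -0.0012], 'joint_torque': [-0.0013, -51.512, -36.7314, -0.0005, 0.0132, -0.0], 'tool_pos': [0.1991, 0.6442, 0.23], 'tcp_rot': [-0.4691, -3.106, 0.0034], 'wrist_force': [0.5058, -0.3286, -0.0432], 'torque': [-0.0266, -0.0182, -0.0276], 'grip_force': 0.0, 'width': 0.9997098436472975}
top {'vfov': 47.94908246712306, 'cx': 274.2671264508664, 'cy': 212.32736207729653, 'R': array([[-5.16597722e-04, -9.99932170e-01,  1.16356624e-02],
       [-9.85968247e-01, -1.43305233e-03, -1.66926816e-01],
       [ 1.66932167e-01, -1.15586277e-02, -9.85900629e-01]]), 't': array([0.1198452 , 0.53089708, 1.27382078])}
scene {'vfov': 54.41596681349019, 'cx': 274.31660313194675, 'cy': 212.18937787596903, 'R': array([[ 0.85879023, -0.51232064, -0.00262763],
       [-0.37058715, -0.61764819, -0.69366842],
       [ 0.3537577 ,  0.59668943, -0.72028967]]), 't': array([-0.37918221,  0.31375894,  0.90516291])}
{'vfov': 64.59075578188256, 'cx': 276.9297608244323, 'cy': 207.91918688275126, 'mount': array([[-4.27822510e-05, -9.45477720e-01, -3.25686780e-01,
         8.44736333e-02],
       [ 9.99999716e-01, -2.85347570e-04,  6.97011806e-04,
         1.62722909e-03],
       [-7.51943064e-04, -3.25686658e-01,  9.45477464e-01,
        -1.42088365e-01],
       [ 0.00000000e+00,  0.00000000e+00,  0.00000000e+00,
         1.00000000e+00]])}
```

View pics/top0.png

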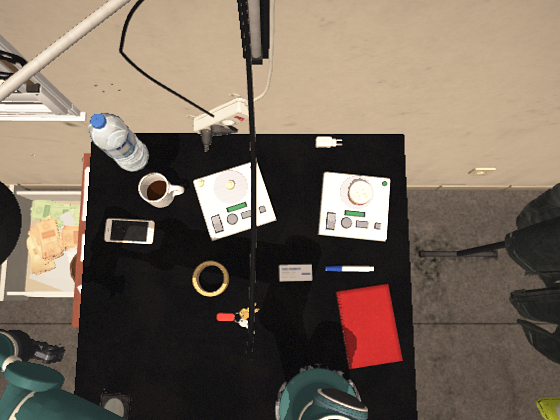

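View pics/scene0.png

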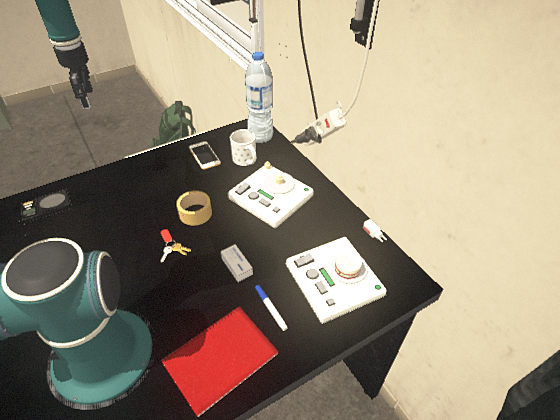

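The left scale (top view about (235,202), scene about (270,193)) carries the brass weight. It is turned about 15°, and a dark cable crosses its right part in the top view. The right scale carries the pot.

```bash
python3 - <<'E'
import cv2,numpy as np
a=cv2.imread("pics/top0.png")[150:250,180:290];b=cv2.imread("pics/scene0.png")[150:235,215:325]
a=cv2.resize(a,None,fx=5,fy=5,interpolation=cv2.INTER_CUBIC)[:, :400+150]
b=cv2.resize(b,None,fx=5,fy=5,interpolation=cv2.INTER_CUBIC)
cv2.imwrite("pics/a.png",a);cv2.imwrite("pics/b.png",b)
E
```

```text
(no output)
```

View pics/a.png

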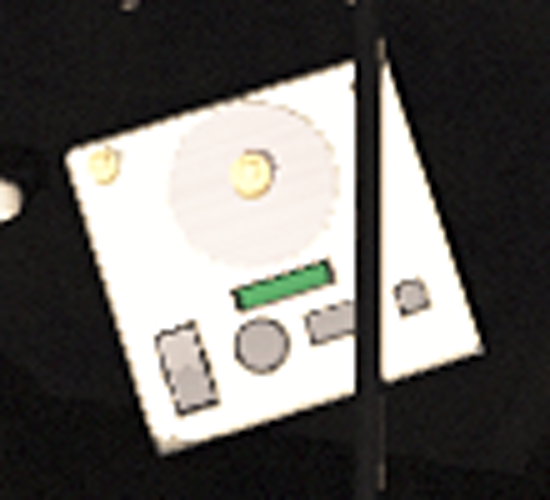

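View pics/b.png

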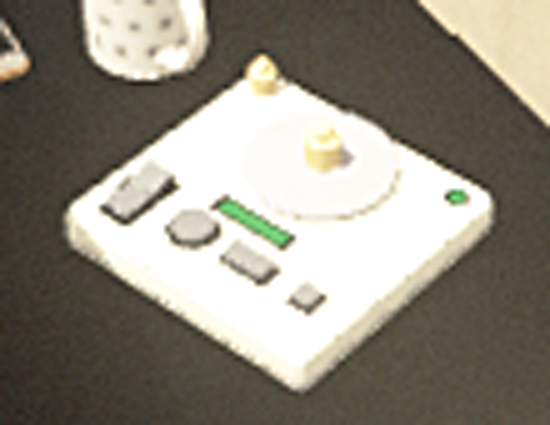

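The zoomed top crop (5x, offset 180,150) shows the rocker at (187,367), round key (262,345), bar partly behind the cable at (330,322), and square key (412,296). The scene crop (5x, offset 215,150) shows rocker (140,193), round key (192,228), bar (250,262) and square key (307,297), all clear.

```bash
cat > h.py <<'E'
import numpy as np,cv2
from workcell import vision,read_state
def ray(n,u,v):
    c=vision.calibration(n);f=210/np.tan(np.radians(c['vfov'])/2)
    return -c['R'].T@c['t'], c['R'].T@np.array([(u-c['cx'])/f,(v-c['cy'])/f,1])
def onz(n,u,v,z):
    o,d=ray(n,u,v);return o+d*(z-o[2])/d[2]
def proj(n,X):
    c=vision.calibration(n);f=210/np.tan(np.radians(c['vfov'])/2);p=c['R']@X+c['t'];return f*p[0]/p[2]+c['cx'],f*p[1]/p[2]+c['cy']
E
python3 - <<'E'
from h import *
P={}
for n,o,img in(("top",(180,150),"a"),("scene",(215,150),"b")):
    im=cv2.imread(f"pics/{img}.png");hsv=cv2.cvtColor(im,cv2.COLOR_BGR2HSV)
    pts={"top":{"rocker":(187,367),"round":(262,345),"square":(412,296)},"scene":{"rocker":(140,193),"round":(192,228),"bar":(250,262),"square":(307,297)}}[n]
    g=cv2.inRange(hsv,(0,0,110),(180,45,212))
    k,l,st,ce=cv2.connectedComponentsWithStats(g)
    for nm,(u,v) in pts.items():
        i=l[v,u];c=ce[i]; uv=(c+.5)/5-.5+np.array(o); P[n,nm]=onz(n,*uv,0.0435)
        print(n,nm,i,st[i],c.round(1),P[n,nm].round(4))
    print("cam",ray(n,1,1)[0].round(3))
    for nm,(u,v) in {"top":{"RL":(68,155),"FL":(160,452),"FR":(483,350)},"scene":{}}[n].items():
        print(nm,onz(n,u/5+o[0],v/5+o[1],.036).round(4))
loc={"round":(-52,22),"bar":(-52,-22),"square":(-52,-66)}
for n in("top","scene"):
    A=P[n,"square"]-P[n,"round"];print(n,"len",np.linalg.norm(A),"yaw",np.degrees(np.arctan2(-A[1],-A[0])-np.pi/2))
# pole heights in scene
for z in(.4,.6,.8,1.0,1.2):
    print(z,[np.round(proj("scene",onz("top",*p,z))) for p in((250,350),(253,200),(253,100))])
E
```

```text
top rocker 77 [ 154  323   61   93 2174] [185.1 374.6] [0.4964 0.2801 0.0435]
top round 76 [ 234  318   57   54 2142] [260.8 344. ] [0.5136 0.2384 0.0435]
top square 58 [393 279  38  38 816] [411.1 295.7] [0.541  0.1549 0.0435]
cam [0.311 0.135 1.343]
RL [0.6219 0.3485 0.036 ]
FL [0.4529 0.2929 0.036 ]
FR [0.5104 0.1135 0.036 ]
scene rocker 0 [     0      0    550    425 227728] [275.3 212. ] [0.5575 0.2209 0.0435]
scene round 0 [     0      0    550    425 227728] [275.3 212. ] [0.5575 0.2209 0.0435]
scene bar 0 [     0      0    550    425 227728] [275.3 212. ] [0.5575 0.2209 0.0435]
scene square 0 [     0      0    550    425 227728] [275.3 212. ] [0.5575 0.2209 0.0435]
cam [ 0.122 -0.541  0.869]
top len 0.08790193464027772 yaw 18.170541637946616
scene len 0.0 yaw -270.0
0.4 [array([122., 138.]), array([256.,  97.]), array([335.,  72.])]
0.6 [array([103.,  32.]), array([235.,   5.]), array([312., -12.])]
0.8 [array([  75., -132.]), array([ 201., -141.]), array([ 277., -146.])]
1.0 [array([  25., -421.]), array([ 141., -402.]), array([ 213., -390.])]
1.2 [array([  -86., -1063.]), array([    2., -1009.]), array([  59., -973.])]
```

```bash
python3 - <<'E'
from h import *
im=cv2.imread("pics/b.png");hsv=cv2.cvtColor(im,cv2.COLOR_BGR2HSV)
for nm,(u,v) in {"rocker":(140,193),"round":(192,228),"bar":(250,262),"square":(307,297)}.items():
    print(hsv[v,u])
    m=np.zeros((im.shape[0]+2,im.shape[1]+2),np.uint8);g=cv2.GaussianBlur(im,(5,5),0)
    cv2.floodFill(g,m,(u,v),0,(22,)*3,(22,)*3,cv2.FLOODFILL_MASK_ONLY|cv2.FLOODFILL_FIXED_RANGE|8)
    M=cv2.moments(m[1:-1,1:-1],True);c=np.array([M['m10'],M['m01']])/M['m00']
    print(nm,M['m00'],c.round(1),onz("scene",*((c+.5)/5-.5+np.array((215,150))),.043).round(4))
yaw=np.radians(18.1);R=np.array([[np.cos(yaw),-np.sin(yaw)],[np.sin(yaw),np.cos(yaw)]]);o=np.array([.5699,.2337])
for nm,l,z in(("rocker_far",(-.039,.066),.048),("pivot",(-.052,.066),.04),("round",(-.052,.022),.044),("bar",(-.052,-.022),.044),("square",(-.052,-.066),.044)):
    X=o+R@l;p=np.array([*X,z]);print(nm,X.round(4),"scenecrop",(np.array(proj("scene",p))-(215,150))*5,"topcrop",(np.array(proj("top",p))-(180,150))*5)
from scipy.spatial.transform import Rotation as Ro
print(Ro.from_rotvec(read_state()['tcp_rot']).as_matrix().round(3))
E
```

```text
[ 14  25 222]
rocker 1623.0 [137.6 189.9] [0.4971 0.2802 0.043 ]
[ 24  24 221]
round 1106.0 [192.3 225.1] [0.5104 0.2367 0.043 ]
[ 20  26 223]
bar 988.0 [248.  259.6] [0.5241 0.195  0.043 ]
[ 23  24 227]
square 484.0 [305.8 295.5] [0.5377 0.1531 0.043 ]
rocker_far [0.5123 0.2843] scenecrop [154.47455262 168.81109883] topcrop [175.16662108 342.92218286]
pivot [0.5    0.2803] scenecrop [140.0953616  189.81665731] topcrop [183.58719387 367.07382898]
round [0.5136 0.2385] scenecrop [193.63958381 218.17571983] topcrop [258.57998949 341.80151679]
bar [0.5273 0.1966] scenecrop [249.41501187 252.61380164] topcrop [334.03632669 317.66711983]
square [0.541  0.1548] scenecrop [307.1298594  288.24936214] topcrop [409.17625946 293.6339235 ]
[[-0.955  0.295 -0.001]
 [ 0.295  0.955 -0.002]
 [ 0.    -0.002 -1.   ]]
```

Emit:
jog_arm(
  turn=[
    [0,0,0],
    [0,0,0],
    [0,0,0],
    [0,0,0],
    [0,0,0],
    [0,0,0],
    [0,0,0],
    [0,0,0],
  ],
  delta_pos=[
    [-0.027,-0.0168,0],
    [-0.027,-0.0168,0],
    [-0.027,-0.0168,0],
    [-0.027,-0.0168,0],
    [-0.027,-0.0168,0],
    [-0.027,-0.0168,0],
    [-0.027,-0.0168,0],
    [-0.027,-0.0168,0],
  ],
  gripper=[0,0,0,0,0,0,0,0],
)

```text
time: 0.77
tool_pos: [0.3665, 0.4511, 0.2307]
tcp_rot: [-0.469, -3.106, 0.001]
wrist_force: [-0.3, 0.1, 0.0]
width: -0.001
grip_force: 0.0
```

```bash
python3 - <<'E'
from h import *
cv2.imwrite("pics/top1.png",vision.read_camera("top")[...,::-1])
E
```

```text
(no output)
```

View pics/top1.png

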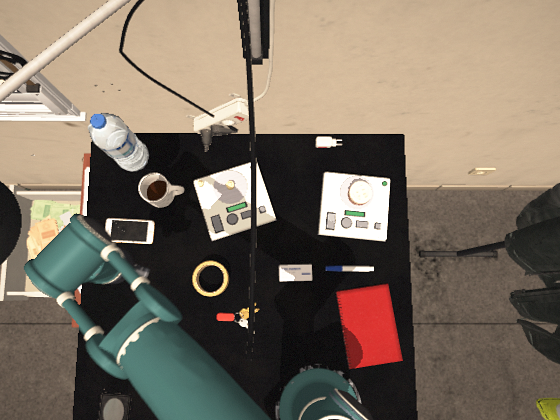

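The arm hangs over the left of the desk with its wrist at about (80,255), clear of everything. The line at column 250 still shows unoccluded, so I'll approach it in stages.

Emit:
jog_arm(
  turn=[
    [0,0,0],
    [0,0,0],
    [0,0,0],
    [0,0,0],
    [0,0,0],
  ],
  delta_pos=[
    [-0.023,-0.0146,0],
    [-0.023,-0.0146,0],
    [-0.023,-0.0146,0],
    [-0.023,-0.0146,0],
    [-0.023,-0.0146,0],
  ],
  gripper=[0,0,0,0,0],
)

```text
time: 1.23
tool_pos: [0.4546, 0.3479, 0.2308]
tcp_rot: [-0.469, -3.106, 0.001]
wrist_force: [-0.2, -0.2, -0.3]
width: -0.003
grip_force: 0.0
```

```bash
python3 - <<'E'
from h import *
cv2.imwrite("pics/top2.png",vision.read_camera("top")[...,::-1])
s=read_state();print(s['q'],s['joint_torque'],s['tool_pos'])
E
```

```text
[ 0.60405311  0.07226491  1.82701121 -0.00438089  1.24276824 -0.66375676] [  3.64719026 -41.02006316 -35.89693666   1.38612326   0.16982258
  -0.10730341] [0.4576917  0.34435628 0.23078292]
```

View pics/top2.png

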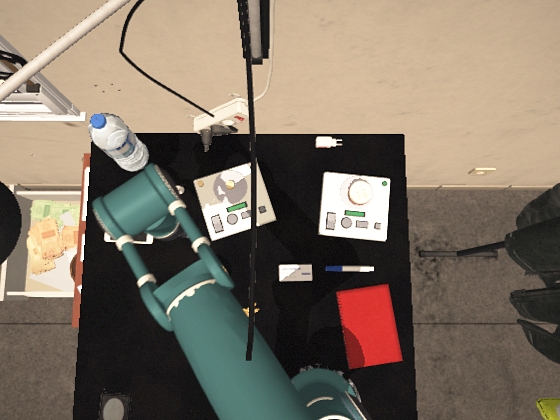

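The line is drawn over the arm at (250,310-360), so it lies above the upper arm and nothing touches. Next I'll turn the tool so its x axis lies along the scale's x.

Emit:
jog_arm(
  turn=[
    [0,0,-0.103],
    [0,0,-0.103],
    [0,0,-0.103],
    [0,0,-0.103],
    [0,0,-0.103],
    [0,0,-0.101],
    [0,0,0],
    [0,0,0],
  ],
  delta_pos=[
    [0,0,0],
    [0,0,0],
    [0,0,0],
    [0,0,0],
    [0,0,0],
    [0,0,0],
    [0,0,0],
    [0,0,0],
  ],
  gripper=[0,0,0,0,0,0,0,0],
)

```text
time: 1.95
tool_pos: [0.454, 0.349, 0.2309]
tcp_rot: [0.49, -3.102, 0.0]
wrist_force: [-0.8, 0.6, 0.5]
width: -0.003
grip_force: 0.0
```

```bash
cat >> h.py <<'E'
from scipy.spatial.transform import Rotation as Ro
T={"far":(.5135,.2845),"round":(.512,.2376),"bar":(.5257,.1958)}  # far: 2.5 mm to the rear of the point
def go(nm,z):
    s=read_state();M=Ro.from_rotvec(s['tcp_rot']).as_matrix()
    print(s['time'],s['tool_pos'].round(4) if hasattr(s['tool_pos'],'round') else s['tool_pos'],"hd",np.degrees(np.arctan2(M[1,0],M[0,0])),"tilt",M[:,2].round(3),"F",np.round(s['wrist_force'],2))
    print(nm,"tool delta",(M.T@(np.array([*T[nm],z])-s['tool_pos'])).round(4))
E
python3 -c "
from h import *
go('far',.10)"
```

```text
1.95 [0.454  0.349  0.2309] hd -162.0385412166829 tilt [-0.001 -0.    -1.   ] F [-0.83  0.62  0.49]
far tool delta [-0.0368 -0.0797  0.1309]
```

Heading is right (−162° = 198°). I'll move laterally first, then descend to z≈0.10.

Emit:
jog_arm(
  turn=[
    [0,0,0],
    [0,0,0],
    [0,0,0],
    [0,0,0],
    [0,0,0],
    [0,0,0],
    [0,0,0],
    [0,0,0],
    [0,0,0],
    [0,0,0],
    [0,0,0],
  ],
  delta_pos=[
    [-0.0092,-0.02,0],
    [-0.0092,-0.02,0],
    [-0.0092,-0.02,0],
    [-0.0092,-0.0197,0],
    [0,0,0.03],
    [0,0,0.03],
    [0,0,0.03],
    [0,0,0.03],
    [0,0,0.011],
    [0,0,0],
    [0,0,0],
  ],
  gripper=[0,0,0,0,0,0,0,0,0,0,0],
)

```text
time: 2.87
tool_pos: [0.5139, 0.2848, 0.1003]
tcp_rot: [0.493, -3.102, 0.0]
wrist_force: [0.2, -0.3, 0.0]
width: 0.0
grip_force: 0.0
```

```bash
python3 - <<'E'
from h import *
go('far',.053)
s=read_state();im=vision.read_camera("wrist");cv2.imwrite("pics/w1.png",im[...,::-1])
c=vision.calibration("wrist");f=210/np.tan(np.radians(c['vfov'])/2);m=c['mount']
M=Ro.from_rotvec(s['tcp_rot']).as_matrix()
yaw=np.radians(18.1);R=np.array([[np.cos(yaw),-np.sin(yaw)],[np.sin(yaw),np.cos(yaw)]]);o=np.array([.5684,.2327])
for nm,l,z in(("rocker_far",(-.039,.066),.048),("pivot",(-.052,.066),.04),("round",(-.052,.022),.044),("bar",(-.052,-.022),.044),("square",(-.052,-.066),.044),("FL",(-.09,.095),.036),("FR",(-.09,-.095),.036)):
    t=M.T@(np.array([*(o+R@l),z])-s['tool_pos']);p=m[:3,:3].T@(t-m[:3,3]);print(nm,f*p[0]/p[2]+c['cx'],f*p[1]/p[2]+c['cy'])
p=m[:3,:3].T@(-m[:3,3]);print("tcp",f*p[0]/p[2]+c['cx'],f*p[1]/p[2]+c['cy'])
E
```

```text
2.8667 [0.5139 0.2848 0.1003] hd -161.93929093166386 tilt [-0.001 -0.    -1.   ] F [ 0.21 -0.27  0.05]
far tool delta [ 0.0005 -0.0001  0.0473]
rocker_far 273.5663537550251 227.44207802488688
pivot 273.60133010169955 203.92341996507824
round 203.73141617135695 205.96793971560695
bar 133.9205195839428 206.02140001376398
square 64.11001467766874 206.07486001197657
FL 320.5043785037152 143.25736991365247
FR 11.993788084767004 143.49439973661208
tcp 273.41539052848424 274.8741112656511
```

View pics/w1.png

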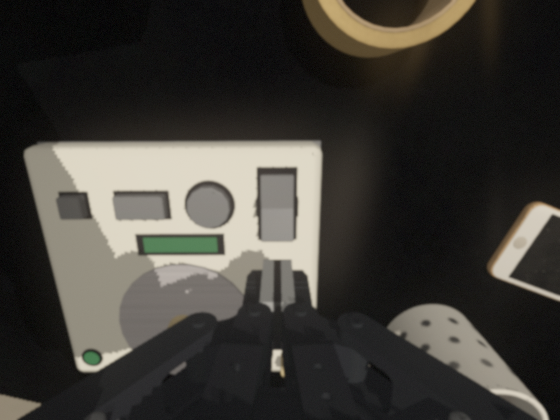

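The wrist view shows the rocker at (277,205), round key (209,205), bar (141,205) and square key (73,206). The fingertips at u≈277 line up with the rocker, and the row of keys is horizontal, so the yaw is right.

Emit:
jog_arm(
  turn=[
    [0,0,0],
    [0,0,0],
    [0,0,0],
    [0,0,0],
    [0,0,0],
    [0,0,0],
    [0,0,0],
    [0,0,0],
    [0,0,0],
    [0,0,0],
  ],
  delta_pos=[
    [0,0,0.02],
    [0,0,0.02],
    [0,0,0.008],
    [0,0,0.002],
    [0,0,0.002],
    [0,0,0.002],
    [0,0,0.001],
    [0,0,0.001],
    [0,0,0],
    [0,0,0],
  ],
  gripper=[0,0,0,0,0,0,0,0,0,0],
)

```text
time: 3.75
tool_pos: [0.5154, 0.2853, 0.0453]
tcp_rot: [-0.494, 3.1, 0.001]
wrist_force: [1.9, 0.4, 2.2]
width: 0.001
grip_force: 1.1
```

```bash
python3 -c "
from h import *
go('far',.043)"
```

```text
3.75 [0.5154 0.2853 0.0453] hd -161.88513003679086 tilt [ 0.003  0.001 -1.   ] F [1.93 0.41 2.16]
far tool delta [ 0.002  -0.0002  0.0023]
```

Emit:
jog_arm(
  turn=[
    [0,0,0],
    [0,0,0],
    [0,0,0],
    [0,0,0],
  ],
  delta_pos=[
    [0,0,0.001],
    [0,0,0.001],
    [0,0,0],
    [0,0,0],
  ],
  gripper=[0,0,0,0],
)

```text
time: 4.08
tool_pos: [0.5154, 0.2853, 0.044]
tcp_rot: [-0.494, 3.1, 0.001]
wrist_force: [1.6, 0.1, 9.6]
width: 0.001
grip_force: 4.4
```

Force rose to 9.6 N at z = 0.044, so the rocker is at its stop and on. I'll lift and move over the round key.

Emit:
jog_arm(
  turn=[
    [0,0,0],
    [0,0,0],
    [0,0,0],
    [0,0,0],
    [0,0,0],
    [0,0,0],
    [0,0,0],
  ],
  delta_pos=[
    [0,0,-0.02],
    [0,0,-0.03],
    [0.005,-0.015,0],
    [0.006,-0.015,0],
    [0.005,-0.0143,0],
    [0,0,0],
    [0,0,0],
  ],
  gripper=[0,0,0,0,0,0,0],
)

```text
time: 4.67
tool_pos: [0.5111, 0.2356, 0.0905]
tcp_rot: [0.49, -3.1, 0.001]
wrist_force: [0.2, 1.4, -0.0]
width: 0.002
grip_force: 0.0
```

```bash
python3 - <<'E'
from h import *
go('round',.050)
im=vision.read_camera("wrist");cv2.imwrite("pics/w2.png",im[...,::-1])
E
```

```text
4.6667 [0.5111 0.2356 0.0905] hd -162.01695078718956 tilt [-0.003 -0.001 -1.   ] F [ 0.18  1.38 -0.  ]
round tool delta [-0.0016  0.0016  0.0405]
```

View pics/w2.png

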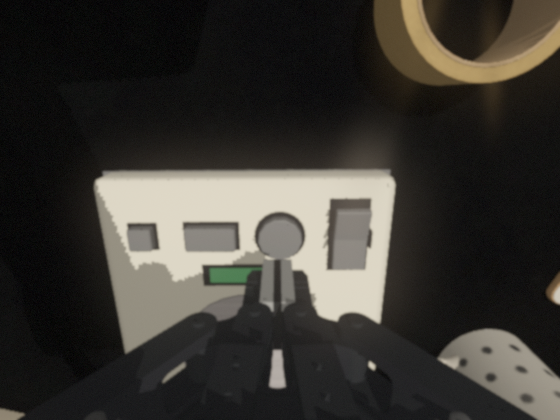

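The round key sits at (280,237) in line with the fingertip (277), and the rocker's tilt and shading have changed to on. Pressing and holding.

Emit:
jog_arm(
  turn=[
    [0,0,0],
    [0,0,0],
    [0,0,0],
    [0,0,0],
    [0,0,0],
    [0,0,0],
    [0,0,0],
    [0,0,0],
  ],
  delta_pos=[
    [-0.0005,0.001,0.015],
    [0,0,0.015],
    [0,0,0.01],
    [0,0,0.004],
    [0,0,0.003],
    [0,0,0.003],
    [0,0,0.002],
    [0,0,0],
  ],
  gripper=[0,0,0,0,0,0,0,0],
)

```text
time: 5.38
tool_pos: [0.5127, 0.2388, 0.0405]
tcp_rot: [0.495, -3.102, -0.0]
wrist_force: [-2.9, 0.1, 3.0]
width: 0.002
grip_force: 1.8
```

Emit:
jog_arm(
  turn=[
    [0,0,0],
    [0,0,0],
    [0,0,0],
    [0,0,0],
    [0,0,0],
    [0,0,0],
    [0,0,0],
    [0,0,0],
    [0,0,0],
    [0,0,0],
    [0,0,0],
    [0,0,0],
    [0,0,0],
    [0,0,0],
    [0,0,0],
    [0,0,0],
    [0,0,0],
    [0,0,0],
  ],
  delta_pos=[
    [0,0,0.001],
    [0,0,0.001],
    [0,0,0],
    [0,0,0],
    [0,0,0],
    [0,0,0],
    [0,0,0],
    [0,0,0],
    [0,0,0],
    [0,0,0],
    [0,0,0],
    [0,0,0],
    [0,0,0],
    [0,0,0],
    [0,0,0],
    [0,0,0],
    [0,0,0],
    [0,0,0],
  ],
  gripper=[0,0,0,0,0,0,0,0,0,0,0,0,0,0,0,0,0,0],
)

```text
time: 6.88
tool_pos: [0.513, 0.2389, 0.0399]
tcp_rot: [-0.495, 3.102, 0.0]
wrist_force: [-5.4, -1.7, 9.5]
width: -0.001
grip_force: 4.8
```

Bottomed at 9.5 N and held for about 1.4 s. Next I'll release and move 44 mm to the bar key.

Emit:
jog_arm(
  turn=[
    [0,0,0],
    [0,0,0],
    [0,0,0],
    [0,0,0],
    [0,0,0],
    [0,0,0],
    [0,0,0],
  ],
  delta_pos=[
    [0,0,-0.015],
    [0,0,-0.015],
    [0,-0.015,0],
    [0,-0.015,0],
    [0,-0.014,0],
    [0,0,0],
    [0,0,0],
  ],
  gripper=[0,0,0,0,0,0,0],
)

```text
time: 7.47
tool_pos: [0.5269, 0.1962, 0.0683]
tcp_rot: [-0.492, 3.102, 0.0]
wrist_force: [-0.2, 0.1, -0.2]
width: -0.004
grip_force: 0.0
```

```bash
python3 -c "
from h import *
go('bar',.040)"
```

```text
7.4667 [0.5269 0.1962 0.0683] hd -161.98921452786834 tilt [ 0.  0. -1.] F [-0.17  0.11 -0.17]
bar tool delta [ 0.0013 -0.0001  0.0283]
```

Emit:
jog_arm(
  turn=[
    [0,0,0],
    [0,0,0],
    [0,0,0],
    [0,0,0],
    [0,0,0],
    [0,0,0],
    [0,0,0],
    [0,0,0],
  ],
  delta_pos=[
    [0.001,0,0.015],
    [0,0,0.007],
    [0,0,0.003],
    [0,0,0.003],
    [0,0,0.002],
    [0,0,0],
    [0,0,0],
    [0,0,0],
  ],
  gripper=[0,0,0,0,0,0,0,0],
)

```text
time: 8.13
tool_pos: [0.5244, 0.1965, 0.0397]
tcp_rot: [0.495, -3.099, 0.001]
wrist_force: [-7.2, -2.0, 13.3]
width: -0.001
grip_force: 6.6
```

Bar is bottomed at 13 N. Release and lift clear.

Emit:
jog_arm(
  turn=[
    [0,0,0],
    [0,0,0],
    [0,0,0],
    [0,0,0],
    [0,0,0],
    [0,0,0],
    [0,0,0],
    [0,0,0],
    [0,0,0],
    [0,0,0],
  ],
  delta_pos=[
    [0,0,-0.01],
    [0,0,-0.03],
    [0,0,-0.03],
    [0,0,-0.03],
    [0,0,-0.03],
    [0,0,0],
    [0,0,0],
    [0,0,0],
    [0,0,0],
    [0,0,0],
  ],
  gripper=[0,0,0,0,0,0,0,0,0,0],
)

```text
time: 8.97
tool_pos: [0.5243, 0.1962, 0.1663]
tcp_rot: [0.494, -3.099, 0.001]
wrist_force: [0.5, -0.1, 0.4]
width: -0.001
grip_force: 0.0
```

```bash
python3 - <<'E'
from h import *
go('bar',.1)
a=vision.read_camera("scene")[150:235,215:325,::-1]
cv2.imwrite("pics/s2.png",cv2.resize(a,None,fx=5,fy=5,interpolation=cv2.INTER_CUBIC))
E
```

```text
8.9667 [0.5243 0.1962 0.1663] hd -161.8762546856453 tilt [-0.003 -0.001 -1.   ] F [ 0.5 -0.1  0.4]
bar tool delta [-0.0014 -0.0009  0.0663]
```

View pics/s2.png

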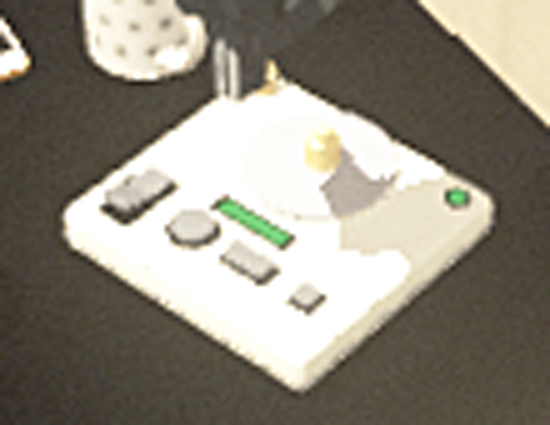

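The rocker at (140,192) is now on with its far wing level. The keys are up, and the weight at (322,150) is unmoved.

```bash
python3 -c "
from workcell import ticket
print(ticket.finish_job())"
```

```text
the job is handed in; nothing more can be done
None
```

The job is handed in after about 9 s of the 48 s: rocker on, round key held down about 1.4 s, bar key pressed and released; the last picture shows the keys up and the calibration weight unmoved, but no verdict was returned.

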